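Free the landing-gear leg from the left-hand clamp

ROBOT

A 6-joint arm with a two-finger parallel gripper is mounted at the origin on the work surface. World frame = base frame: x ahead of the robot, y to its left, z up, the work surface at z = 0. Lengths are in m, angles in rad, forces in N, time in s.
With the tool pointing down it reaches from about 0.225 to 0.875 m from the base axis. Payload 3.4 kg.
Tool frame: the origin (TCP) lies between the finger pads; the fingertips stand 8 mm ahead of it and the grasp point (between the pads) lies 11 mm behind it (robot.tcp_to_tips is the distance from the TCP to the fingertips, in m); z points along the fingers, y is the line along which they close (so a half turn about z gives the same grasp; the last joint's range is limited). The gripper opens to 85 mm and grips with 20 to 120 N. Pads are 22 mm wide; open, the fingers measure 114 mm over their backs; the gripper's body (76 mm by 85 mm) begins 54 mm behind the grasp point. The pads swing forward as they close: fully open they stand 13 mm farther back than shut.
Start: joints at [1.228, 0.276, 1.505, -0, 1.361, -0.121], TCP at [0.127, 0.561, 0.239] pointing down, gripper open.
Joint ranges: [-2.89, 2.89], [-0.75, 2.08], [0.22, 2.7], [-1.18, 4.32], [0.11, 2.71], [-2.7, 2.7]. Speed limits (rad/s): [2.57, 2.57, 3.14, 3.14, 3.14, 3.14].

INTERFACE

Orientations are given as a 3x3 rotation matrix whose columns are the frame's x, y, z axes.
In Python, from bench import telemetry, camera, camera_model, robot gives the robot as it stands.
- The arm moves only by the tool arm_command, never from a script. Its argument "steps" is a list of rows, each an object of numbers: "x", "y", "z": the shift along the tool's x, y, z each as a share of 5 cm, from -1 to 1; "yaw": the turn about the tool's z as a share of 10 degrees, from -1 to 1. A call has 1 to 8 rows; each row shifts and turns the commanded pose from where the row before left it, along the tool's axes as they then stand; what a row does not reach is not made up. A row lasts 1/8 s, in which the tool goes at most 62.5 mm and 10.7 degrees, less where a joint would pass 70% of its speed; a pose out of reach is approached as far as the arm can. A call with a number of a shift or a turn outside -1 to 1 is refused whole. A call with a gripper value outside its range is refused whole. "claw" is the finger opening in mm, from 0 to 85.4, set as the call begins (left out, the last holds). The fingers move at their own pace and stop on an object; "squeeze" is the grip in N (left out, the last holds). Time passes only in rows, so rows that do not move let the fingers close. It gives the time, the measured TCP pose, the force, the opening and the grip force at its end, in the units of the state.
- telemetry.sense(): the state, without advancing time (a new reading comes with each control period).
- camera(name): name is "scene" or "side" or "wrist"; returns the picture (400x640x3 uint8, blue, green, red); there is no depth.
- camera_model(name): a dict with "K" (3x3 intrinsics, pixels), "dist_coeffs" ([k1, k2, p1, p2, k3] as OpenCV has them; the pictures are not rectified), "world_to_cam" (4x4, takes a point from world to camera coordinates). Camera axes: x right, y up, looking along -z (the intrinsics and any distortion apply to the point x, -y, -z); pixel columns grow to the right and rows downward; lengths in m; the calibration is good to about 2 mm. A picture is of the moment at which its call begins: read the wrist's pose just before it. camera_model takes no time and is no camera call; for the wrist camera it gives the pose at the moment of the call.
- robot.finish_job(): hands the job in; it is judged then, once.
The state is a dict: "time": time; "joints": joint angles; "joint_vel": joint speeds; "tau": joint torques, N m; "eef_pos": TCP position; "orientation": TCP orientation; "wrist_force": force on the tool from outside, world axes, zero at the start; "moment": the same for the moment, N m; "opening": opening from 0.0 (shut) to 1.0 (fully open); "grip_force": force on a finger pad.
Only numpy, scipy, OpenCV 4.12 (cv2) and the standard library are available. Lean on these libraries where they do the work, as an engineer would, in place of code of your own. Each camera call takes 0.05 s, during which the arm holds its last target. There are 200 camera calls.

TASK

Two look-alike clamps on the model-aircraft bench each hold a landing-gear leg; one of them has a left-hand thread, and you must find out which by gently feeling whose nut gives when its cross bar is pushed clockwise (seen from above). Wind that left-hand nut clockwise all the way up to its stop without ramming it, then push its leg straight along the board, away from the stud, until its slotted foot is about 30 mm clear of the stud, and leave it standing on its board as it was. Leave the other leg in its clamp and the tape, tools, bottle and mug where they are.

Things in the scene. Friction and masses are not known exactly. Their poses are not given: they have to be found in the camera images.
- clamp_k: clamp k: fixed plywood board 320 x 110 x 12 mm with an upright stud and bar nut. Origin: underside of the board, on the stud's axis; x along the board (it reaches from -60 to 260 mm, the leg lies on the +x side), z up. The two clamps look alike and swap places; one thread is left-handed. The ordinary one is jammed tight and gives neither way at 15 N. The letters tell nothing.
- stud_k (a point): top centre of clamp k's steel stud (12 mm diameter), 84 mm above the clamp's origin, on a 22 mm collar that is the nut's upper stop. Nut and stud: at 42 mm from the axis, fingertips 42 mm above the clamp's origin pass all round below the bar's level and touch only the bar.
- nut_k_top (a point): top centre of clamp k's nut: 61 to 62.5 mm above the clamp's origin when down, 73 at its stop. It climbs 8 mm a turn, 1.35 to 1.5 turns. Hub 27 mm, flange 36 mm. Its straight 12 mm bar, 134 mm over the end balls, centre line 11 mm below this point, lies at any angle (not reported: feel or look). Turning takes about 4 N, 42 mm from the axis.
- leg_k: landing-gear leg on board k, 197 mm long, 0.13-0.25 kg. Origin: underside of its foot, on the stud axis and 12 mm above the bench at first; x to the wheel (56 mm, fixed, axle at x 142). Foot 54 mm wide, x -27 to 30, slot 17 mm open to -x; rims 15 mm high hold the nut's flange until the nut is up 6 mm or more. A 10 mm rod rises from the foot to z 24 at the crown. Slides at 1 to 3 N.
- crown_k (a point): middle of the upper part of leg k's fork crown, on its flat back face that looks to the stud: 104 mm from the leg's origin along x, 41 mm above the foot's underside. The crown is 44 mm wide, top 7 mm above this point; the rod meets it 12 mm below. Push here with a fingertip, along the board away from the stud; the room to the nut's bar is 37 mm.
- clamp_m: clamp m: fixed plywood board 320 x 110 x 12 mm with an upright stud and bar nut. Origin: underside of the board, on the stud's axis; x along the board (it reaches from -60 to 260 mm, the leg lies on the +x side), z up. The two clamps look alike and swap places; one thread is left-handed. The ordinary one is jammed tight and gives neither way at 15 N. The letters tell nothing.
- stud_m (a point): top centre of clamp m's steel stud (12 mm diameter), 84 mm above the clamp's origin, on a 22 mm collar that is the nut's upper stop. Nut and stud: at 42 mm from the axis, fingertips 42 mm above the clamp's origin pass all round below the bar's level and touch only the bar.
- nut_m_top (a point): top centre of clamp m's nut: 61 to 62.5 mm above the clamp's origin when down, 73 at its stop. It climbs 8 mm a turn, 1.35 to 1.5 turns. Hub 27 mm, flange 36 mm. Its straight 12 mm bar, 134 mm over the end balls, centre line 11 mm below this point, lies at any angle (not reported: feel or look). Turning takes about 4 N, 42 mm from the axis.
- leg_m: landing-gear leg on board m, 197 mm long, 0.13-0.25 kg. Origin: underside of its foot, on the stud axis and 12 mm above the bench at first; x to the wheel (56 mm, fixed, axle at x 142). Foot 54 mm wide, x -27 to 30, slot 17 mm open to -x; rims 15 mm high hold the nut's flange until the nut is up 6 mm or more. A 10 mm rod rises from the foot to z 24 at the crown. Slides at 1 to 3 N.
- crown_m (a point): middle of the upper part of leg m's fork crown, on its flat back face that looks to the stud: 104 mm from the leg's origin along x, 41 mm above the foot's underside. The crown is 44 mm wide, top 7 mm above this point; the rod meets it 12 mm below. Push here with a fingertip, along the board away from the stud; the room to the nut's bar is 37 mm.
- tape: roll of masking tape, 92 mm across, 24 mm high, lying flat; origin under its centre; bystander
- screwdriver: screwdriver with blue handle lying on the bench, origin under its middle; bystander
- pliers: yellow-handled pliers lying flat, about 200 mm long, origin at the pivot; bystander
- bottle: green bottle, 68 mm across, 170 mm tall, origin under its centre; bystander
- cup: blue mug, 76 mm across, 85 mm tall, origin under its centre; bystander

How it is judged:
On the way:
1. the nut that gives is wound up to its stop while its leg is still in place (((z of nut_k_top in the frame of clamp_k above 0.0715 m and x of leg_k in the frame of clamp_k below 0.012 m) or (z of nut_m_top in the frame of clamp_m above 0.0715 m and x of leg_m in the frame of clamp_m below 0.012 m))), for 0.2 s.
At the end, for the whole second after the job is handed in: The left-hand nut (only this one can give) is up at its stop (within 2 mm); its leg stands level and at rest on its board with its origin 40 to 100 mm ahead of the stud's axis (foot clear of the stud by 7 to 67 mm) and within 30 mm of the board's middle line; the other leg is still in its clamp (((z of nut_k_top in the frame of clamp_k above 0.071 m and x of leg_k in the frame of clamp_k between 0.04 and 0.1 m and y of leg_k in the frame of clamp_k between -0.03 and 0.03 m and z of leg_k in the frame of clamp_k between 0.007 and 0.017 m and angle between leg_k's own z axis and vertical below 0.12 rad and linear speed of leg_k below 0.02 m/s and x of leg_m in the frame of clamp_m below 0.012 m) or (z of nut_m_top in the frame of clamp_m above 0.071 m and x of leg_m in the frame of clamp_m between 0.04 and 0.1 m and y of leg_m in the frame of clamp_m between -0.03 and 0.03 m and z of leg_m in the frame of clamp_m between 0.007 and 0.017 m and angle between leg_m's own z axis and vertical below 0.12 rad and linear speed of leg_m below 0.02 m/s and x of leg_k in the frame of clamp_k below 0.012 m))); the robot touches nothing.
It fails at once if both legs are shifted by more than 12 mm (distance of each of leg_k, leg_m from where it was at the start of the episode above 0.012 m).
It fails at once if a clamp or its nut is rammed or forced (over 90 N) (contact force between the fingers and clamp_k above 90 N or contact force between the fingers and clamp_m above 90 N).
It fails at once if a bystander is moved by more than 30 mm (distance of any of tape, screwdriver, pliers, bottle, cup from where it was at the start of the episode above 0.03 m).
It also fails if it takes over 72 s, if anything falls off the work surface, if the arm or the gripper's body presses on something with over 40 N, if the wrist force passes 120 N, or if a joint passes its speed limit or range.

## Working session

There is one attempt and no reset: what is moved stays moved. The work goes in short steps, Python scripts to look and compute and a tool call to move; the robot and the scene stay as the last step left them, time stands still between calls to the robot, and variables do not carry over. Pictures are saved under pics/ and viewed, at most 10 in all, crops included, and the job is handed in when it is done.

Besides the shell and the picture viewer there is one more tool, called as name(argument=value, ...) on one line, values as JSON. arm_command: Moves the arm, as the interface text tells. Its arguments: {"type":"object","properties":{"steps":{"type":"array","items":{"type":"object","properties":{"x":{"type":"number","minimum":-1,"maximum":1},"y":{"type":"number","minimum":-1,"maximum":1},"z":{"type":"number","minimum":-1,"maximum":1},"yaw":{"type":"number","minimum":-1,"maximum":1}}}},"claw":{"type":"number"},"squeeze":{"type":"number"}},"required":["steps"]}

```bash
mkdir -p pics
python3 - <<'E'
from bench import telemetry,camera,camera_model
import cv2
for n in("scene","side"):
    cv2.imwrite(f"pics/{n}0.png",camera(n)); m=camera_model(n); print(n,m)
s=telemetry.sense();print(s)
E
```

```text
scene {'K': array([[446.6348498 ,   0.        , 316.86833607],
       [  0.        , 446.6348498 , 197.16819775],
       [  0.        ,   0.        ,   1.        ]]), 'dist_coeffs': array([-0.11565618,  0.        ,  0.        ,  0.        ,  0.        ]), 'world_to_cam': array([[ 0.77567738,  0.63097723, -0.0138686 , -0.42887385],
       [-0.47662472,  0.60004891,  0.64247193,  0.18668635],
       [ 0.413707  , -0.49174083,  0.76618371, -1.4609622 ],
       [ 0.        ,  0.        ,  0.        ,  1.        ]])}
side {'K': array([[463.51215914,   0.        , 322.04791298],
       [  0.        , 463.51215914, 201.54538818],
       [  0.        ,   0.        ,   1.        ]]), 'dist_coeffs': array([-0.08243973,  0.        ,  0.        ,  0.        ,  0.        ]), 'world_to_cam': array([[ 8.25634001e-01, -5.64205968e-01,  3.48400312e-04,
        -4.85658535e-01],
       [ 3.03055086e-01,  4.43998071e-01,  8.43221992e-01,
        -2.39778658e-01],
       [-4.75905570e-01, -6.96087163e-01,  5.37565392e-01,
        -1.22986224e+00],
       [ 0.00000000e+00,  0.00000000e+00,  0.00000000e+00,
         1.00000000e+00]])}
{'time': 0.1, 'joints': array([ 1.22800702e+00,  2.76520727e-01,  1.50600981e+00, -1.07673443e-05,
        1.36070639e+00, -1.21000042e-01]), 'joint_vel': array([ 1.89376136e-05, -1.58511320e-03, -2.76607188e-03, -1.40313682e-04,
        1.96185432e-04,  1.69784541e-05]), 'tau': array([ 8.73637200e-04, -4.17706311e+01, -2.46405262e+01, -2.71509134e-04,
        5.70902339e-03,  2.99791714e-05]), 'eef_pos': array([0.12633819, 0.56047466, 0.23853119]), 'orientation': array([[-9.75505861e-01,  2.19972774e-01, -5.42747940e-04],
       [ 2.19973363e-01,  9.75504644e-01, -1.55215099e-03],
       [ 1.88022179e-04, -1.63352247e-03, -9.99998648e-01]]), 'wrist_force': array([-1.56763889,  0.09291595,  0.58938082]), 'moment': array([0.04505743, 0.00133415, 0.00467187]), 'grip_force': 0.0, 'opening': 0.9981189832547688}
```

View pics/scene0.png

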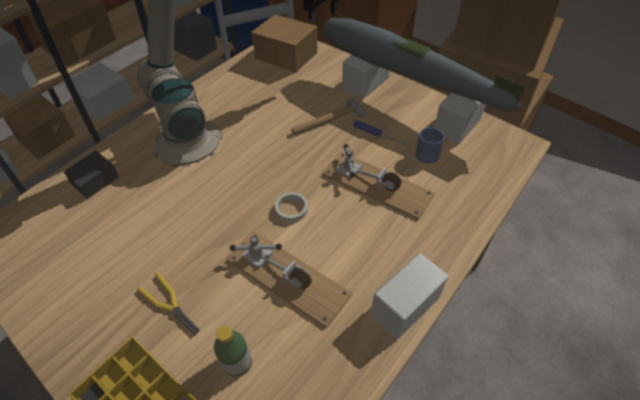

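View pics/side0.png

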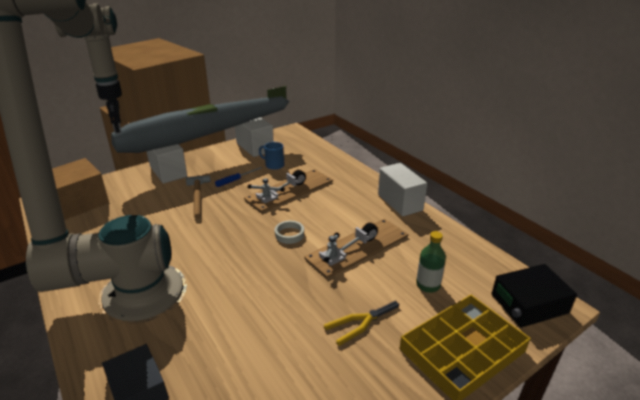

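The scene view shows one clamp near px (258,250) and the other near (350,165). In the side view they are at about (335,245) and (265,190). I'll enlarge all four into one crop.

Run:
```python
import cv2,numpy as np
a=cv2.imread("pics/scene0.png");b=cv2.imread("pics/side0.png")
def c(i,x,y,w=133,h=100):
    r=cv2.resize(i[y:y+h,x:x+w],(400,300),interpolation=cv2.INTER_CUBIC)
    return cv2.convertScaleAbs(r,alpha=1.5)
cv2.imwrite("pics/c1.png",np.vstack([np.hstack([c(a,222,228),c(a,310,130)]),np.hstack([c(b,295,205),c(b,235,145)])]))
```

```text
(no output)
```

View pics/c1.png

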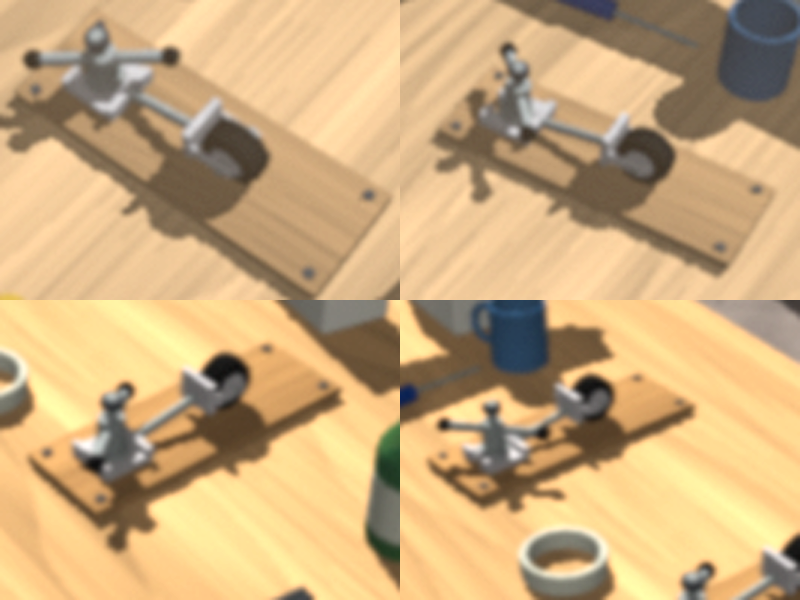

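The crop shows the stud tops, bar balls, board corners and crowns of both clamps clearly enough. I'll fit each pose from these pixels.

```bash
cat > h.py <<'E'
import cv2,numpy as np
from bench import camera_model
from scipy.optimize import least_squares
def proj(m,P):
    T=m["world_to_cam"];q=np.atleast_2d(P)@T[:3,:3].T+T[:3,3]
    q=q*[1,-1,-1]
    return cv2.projectPoints(q.reshape(-1,1,3),np.zeros(3),np.zeros(3),m["K"],m["dist_coeffs"])[0].reshape(-1,2)
def world(p,L):
    L=np.atleast_2d(L);c,s=np.cos(p[2]),np.sin(p[2])
    return np.c_[p[0]+c*L[:,0]-s*L[:,1],p[1]+s*L[:,0]+c*L[:,1],L[:,2]]
E
python3 - <<'E'
from h import *
M={n:camera_model(n) for n in("scene","side")}
S=(0,0,.084);C=(.104,0,.053)
FR,FL,BR,BL=(.26,-.055,.012),(.26,.055,.012),(-.06,-.055,.012),(-.06,.055,.012)
def b(s):return("ball",s)
# local crops
O={"A":[("scene",222,228,[(S,97,24),(b(-1),32,59),(b(1),170,56),(FL,390,195),(FR,316,290),(C,203,122)]),
 ("side",295,205,[(S,112,90),(BL,30,157),(BR,98,217),(FR,340,88),(FL,262,36),(C,198,90)])],
"B":[("scene",310,130,[(S,118,65),(b(1),109,49),(FL,375,188),(FR,322,265),(BR,35,133),(C,215,137)]),
 ("side",235,145,[(S,92,106),(b(1),43,125),(b(-1),143,133),(BL,30,160),(BR,85,198),(FR,293,105),(FL,240,73),(C,172,102)])]}
for k,i0 in(("A",(.45,-.05,-.1)),("B",(.45,.25,-.1))):
    def res(p,full=0):
        r=[]
        for n,x0,y0,l in O[k]:
            for P,u,v in l:
                if P[0]=="ball":
                    P=(P[1]*.061*np.cos(p[3]),P[1]*.061*np.sin(p[3]),.051)
                r.append(proj(M[n],world(p,P))[0]-[x0+u/3.0075,y0+v/3])
        return np.array(r) if full else np.ravel(r)
    best=min((least_squares(res,[*i0[:2],y,a],loss="soft_l1") for a in np.arange(0,6.3,1) for y in(-1,0,1)),key=lambda s:s.cost)
    print(k,best.x.round(4),best.cost);print(res(best.x,1).round(1).tolist())
E
```

```text
A [ 0.4993 -0.1808  0.0606  0.6391] 16.926389534817762
[[-0.8, 4.0], [-1.5, 0.1], [0.6, 0.2], [1.0, -1.0], [-0.2, 1.9], [-2.1, -1.2], [0.0, 1.5], [-1.1, -2.3], [-0.1, -2.2], [0.3, -1.7], [1.5, -0.2], [-1.3, -3.0]]
B [0.5013 0.2097 0.1125 2.198 ] 12.917049280770442
[[-0.9, 1.5], [-0.4, 0.6], [-0.3, 0.6], [1.7, 0.6], [-0.8, -0.5], [-2.2, -1.3], [0.4, -1.2], [0.6, -1.3], [1.1, 0.2], [-0.9, -1.6], [-1.2, -1.0], [1.2, -1.2], [-0.3, -1.3], [-1.5, -1.8]]
```

arm_command(steps=[{"z": -1},{"z": -0.5,"y": -1},{"y": -1,"x": -0.2},{"y": -1,"x": -0.5},{"y": -1,"x": -1},{"y": -1,"x": -1},{"x": -1},{"x": -1}], claw=0)

```text
schema error: expected keys x, y, z, yaw
```

arm_command(steps=[{"x": -1},{"x": -1},{"x": -1},{"x": -0.6},{},{}])

```text
schema error: expected keys x, y, z, yaw
```

Run:
```python
from bench import *
from h import *
m=camera_model("wrist");s=telemetry.sense();np.save("w1.npy",m,allow_pickle=True)
cv2.imwrite("pics/w1.png",camera("wrist"));T=m["world_to_cam"]
print(s["time"],s["eef_pos"],s["orientation"][:,0],s["wrist_force"],s["joints"].round(2),"cam",-T[:3,:3].T@T[:3,3],T[2,:3])
print(proj(m,world((.5013,.2097,.1125),[(0,0,.084),(.26,.055,.012),(.26,-.055,.012),(-.06,.055,.012),(-.06,-.055,.012)])).round())
print(proj(m,world((.4993,-.1808,.0606),[(0,0,.084),(.26,.055,.012)])).round())
```

```text
0.1 [0.12633819 0.56047466 0.23853119] [-9.75505861e-01  2.19973363e-01  1.88022179e-04] [-1.56763889  0.09291595  0.58938082] [ 1.23  0.28  1.51 -0.    1.36 -0.12] cam [0.05609089 0.57728125 0.37320012] [-0.27693237  0.06383409  0.95876674]
[[144. 482.]
 [258. 519.]
 [207. 528.]
 [179. 402.]
 [120. 416.]]
[[-61. 495.]
 [ 75. 535.]]
```

View pics/w1.png

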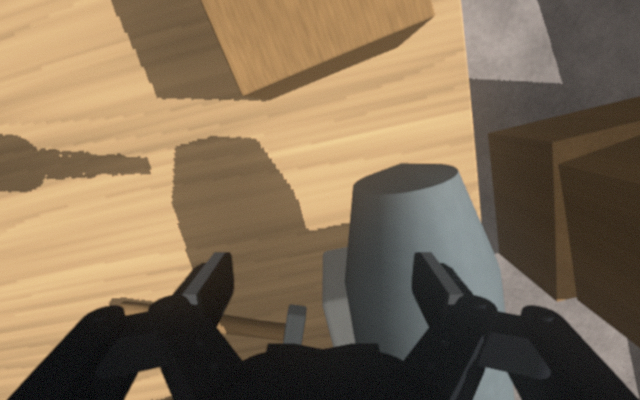

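The arm has not moved because every row needs all four keys. The picture shows the fuselage nose at about (420,200), close by, so I'll go up first.

arm_command(steps=[{"x": 0,"y": 0,"z": -1,"yaw": 0},{"x": 0,"y": -1,"z": -0.5,"yaw": 0},{"x": -0.2,"y": -1,"z": 0,"yaw": 0},{"x": -0.5,"y": -1,"z": 0,"yaw": 0},{"x": -1,"y": -1,"z": 0,"yaw": 0},{"x": -1,"y": -1,"z": 0,"yaw": 0},{"x": -1,"y": 0,"z": 0,"yaw": 0},{"x": -1,"y": 0,"z": 0,"yaw": 0}])

```text
time: 1.15
eef_pos: [0.2929, 0.2782, 0.3147]
orientation: [[-0.975, 0.221, 0.001], [0.221, 0.975, 0.001], [-0.001, 0.001, -1.0]]
wrist_force: [0.4, 1.1, -0.3]
opening: 1.001
grip_force: 0.0
```

arm_command(steps=[{"x": -1,"y": 0,"z": 0,"yaw": 0},{"x": -1,"y": 0,"z": 0,"yaw": 0},{"x": -1,"y": 0,"z": 0,"yaw": 0},{"x": -0.6,"y": 0,"z": 0,"yaw": 0},{"x": 0,"y": 0,"z": 0,"yaw": 0},{"x": 0,"y": 0,"z": 0,"yaw": 0}], claw=0)

```text
time: 1.9
eef_pos: [0.4665, 0.2397, 0.314]
orientation: [[-0.976, 0.22, -0.002], [0.22, 0.976, 0.0], [0.002, -0.0, -1.0]]
wrist_force: [0.3, 0.3, 0.1]
opening: 0.0
grip_force: 0.0
```

Run:
```python
from bench import *
from h import *
m=camera_model("wrist");s=telemetry.sense();np.save("w2.npy",m,allow_pickle=True)
cv2.imwrite("pics/w2.png",camera("wrist"));T=m["world_to_cam"]
print(s["time"],s["eef_pos"],s["orientation"][:,0],s["wrist_force"],s["joints"].round(2),"cam",-T[:3,:3].T@T[:3,3],T[2,:3])
print(proj(m,world((.5013,.2097,.1125),[(0,0,.084),(.26,.055,.012),(.26,-.055,.012),(-.06,.055,.012),(-.06,-.055,.012)])).round())
```

```text
1.9 [0.46654051 0.2397012  0.31395097] [-0.97550965  0.21994936  0.00178821] [0.29899302 0.32137147 0.11062114] [ 0.34  0.17  1.47  0.    1.51 -1.01] cam [0.39644896 0.2562924  0.44874974] [-0.27574839  0.06230685  0.95920836]
[[305. 205.]
 [390. 320.]
 [329. 338.]
 [329. 139.]
 [257. 164.]]
```

View pics/w2.png

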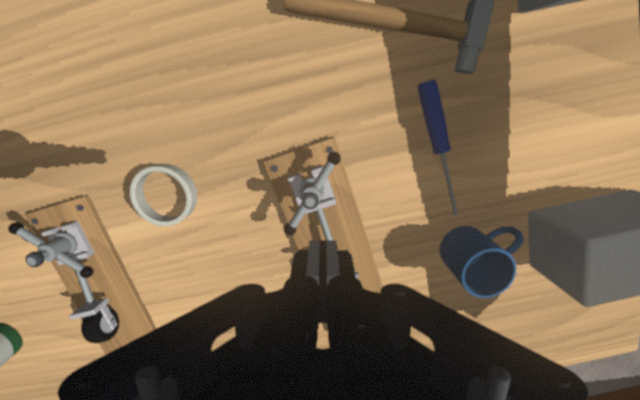

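Run:
```python
import cv2,numpy as np
a=cv2.imread("pics/w2.png")
c=lambda x,y:cv2.convertScaleAbs(cv2.resize(a[y:y+160,x:x+100],(375,600),interpolation=cv2.INTER_CUBIC),alpha=1.3)
cv2.imwrite("pics/c2.png",np.hstack([cv2.convertScaleAbs(cv2.resize(a[190:340,5:105],(400,600),interpolation=cv2.INTER_CUBIC),alpha=1.3),cv2.convertScaleAbs(cv2.resize(a[130:280,245:345],(400,600),interpolation=cv2.INTER_CUBIC),alpha=1.3)]))
```

```text
(no output)
```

View pics/c2.png

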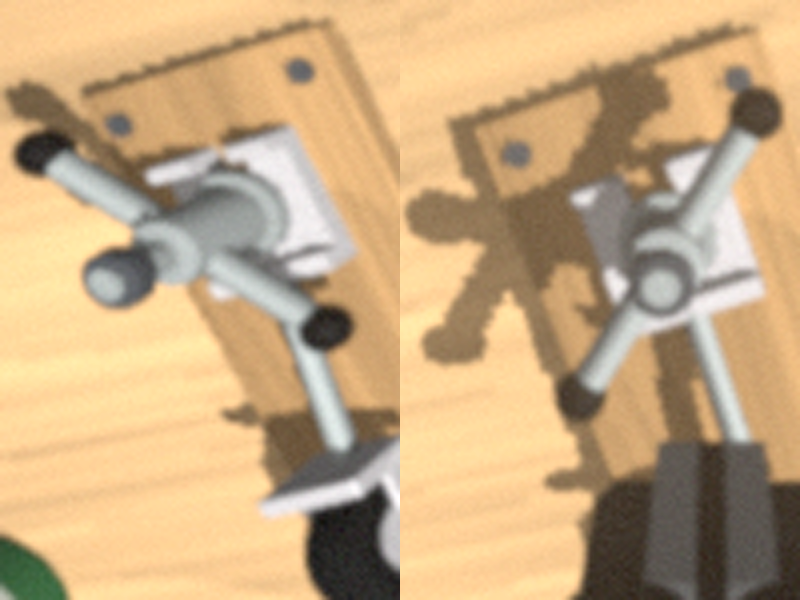

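Run:
```python
from h import *
M={n:camera_model(n) for n in("scene","side")};M["w"]=np.load("w2.npy",allow_pickle=True).item()
S=(0,0,.084);C=(.104,0,.053)
FR,FL,BR,BL=(.26,-.055,.012),(.26,.055,.012),(-.06,-.055,.012),(-.06,.055,.012)
def b(s):return("ball",s)
def cv(n,x0,y0,l):return[(n,P,x0+u/3.0075,y0+v/3) for P,u,v in l]
O={"A":cv("scene",222,228,[(b(-1),32,59),(b(1),170,56),(FL,390,195),(FR,316,290)])+cv("side",295,205,[(S,112,90),(BL,30,157),(BR,98,217),(FR,340,88),(FL,262,36)])+
[("w",S,31.3,261.2),("w",b(-1),15.7,228),("w",b(1),86.7,271.7),("w",BR,26.5,213.5),("w",BL,87,195.7)],
"B":cv("scene",310,130,[(S,118,65),(b(1),109,49),(FL,375,188),(FR,322,265)])+cv("side",235,145,[(S,92,106),(b(1),43,125),(b(-1),143,133),(BL,30,160),(BR,85,198),(FR,293,105),(FL,240,73)])+
[("w",S,310.5,202),("w",b(1),333.7,158),("w",b(-1),290,229.2),("w",BR,262.5,161),("w",BL,333,137.7)]}
for k,i0 in(("A",(.4993,-.1808,.06,.64)),("B",(.5013,.2097,.11,2.2))):
  for wt in(.3,1):
    def res(p,full=0):
        r=[]
        for n,P,u,v in O[k]:
            if P[0]=="ball": P=(P[1]*.061*np.cos(p[3]),P[1]*.061*np.sin(p[3]),.0508)
            r.append((proj(M[n],world(p,P))[0]-[u,v])*(1 if n=="w" or full else wt))
        return np.array(r) if full else np.ravel(r)
    s=least_squares(res,i0,loss="soft_l1")
    print(k,s.x.round(4),"bar world deg",np.degrees(s.x[2]+s.x[3]));print(res(s.x,1).round(1).tolist())
```

```text
A [ 0.4978 -0.1754  0.0314  0.6972] bar world deg 41.74629035164155
[[-0.4, -1.0], [1.6, -2.0], [0.6, -0.3], [-1.7, 1.9], [-1.5, 0.8], [-2.4, -3.6], [-2.5, -3.2], [0.2, -1.1], [2.0, 0.0], [1.8, -0.4], [-0.7, -0.3], [3.1, 0.6], [-1.2, -0.1], [-1.5, 0.7]]
A [ 0.4979 -0.1776  0.0473  0.67  ] bar world deg 41.10007892746487
[[-1.0, -0.6], [1.1, -1.2], [0.8, -1.1], [-0.9, 1.5], [-1.0, 1.1], [-2.0, -2.9], [-1.6, -2.7], [-0.1, -1.5], [1.4, -0.1], [0.5, -0.1], [-1.8, -0.3], [1.7, 1.2], [-2.6, 0.9], [-3.5, 0.7]]
B [0.4999 0.2168 0.095  2.2919] bar world deg 136.75954708286022
[[0.1, -0.1], [-0.9, -0.7], [0.1, 0.0], [1.5, -0.3], [-1.0, -2.0], [-1.1, -1.3], [0.0, -1.2], [-2.1, -2.6], [-3.0, -1.9], [0.4, -1.3], [-0.7, -1.5], [-0.7, 0.3], [0.4, -1.5], [-0.9, 2.2], [-0.3, 0.4], [2.1, -0.5]]
B [0.4999 0.2158 0.0905 2.2772] bar world deg 135.65968460137668
[[-0.1, 0.1], [-0.7, -0.6], [-0.1, 0.5], [1.1, 0.2], [-0.8, -1.8], [-0.9, -1.3], [0.1, -0.9], [-1.9, -2.5], [-3.0, -1.7], [0.7, -1.1], [-0.3, -1.3], [-1.5, 0.5], [0.4, -0.9], [-2.4, 1.9], [-0.8, 0.4], [1.6, -0.2]]
```

arm_command(steps=[{"x": 0,"y": 0,"z": 0.5,"yaw": -0.9},{"x": 0,"y": 0,"z": 0.5,"yaw": -0.9},{"x": 0,"y": 0,"z": 0,"yaw": 0}])

```text
time: 2.33
eef_pos: [0.4651, 0.2397, 0.2631]
orientation: [[-0.996, -0.092, -0.004], [-0.092, 0.996, -0.001], [0.004, -0.001, -1.0]]
wrist_force: [-1.2, 0.2, -0.5]
opening: 0.003
grip_force: 0.0
```

```bash
cat >> h.py <<'E'
from bench import telemetry,robot
CL={"A":(.4979,-.176,.037),"B":(.4999,.2163,.093)}
def state():
    s=telemetry.sense();print("t",s["time"],"eef",s["eef_pos"].round(4),"F",s["wrist_force"].round(1));return s
def to(p,s):  # tool-frame shift (units of 5cm) to world xy
    d=np.r_[p[:2]-s["eef_pos"][:2],0];return (s["orientation"].T@d)[:2]/.05
def polar(k,s):
    c=np.array(CL[k]);d=s["eef_pos"][:2]-c[:2];print("r",np.hypot(*d).round(4),"ang",np.degrees(np.arctan2(d[1],d[0])).round(1))
def at(k,r,deg):
    a=np.radians(deg);return np.array([CL[k][0]+r*np.cos(a),CL[k][1]+r*np.sin(a)])
E
python3 - <<'E'
from h import *
s=state();print(s["orientation"].round(3),robot.tcp_to_tips,to(at("B",.042,190),s))
E
```

```text
t 2.325 eef [0.4651 0.2397 0.2631] F [-1.2  0.2 -0.5]
[[-0.996 -0.092 -0.004]
 [-0.092  0.996 -0.001]
 [ 0.004 -0.001 -1.   ]] 0.008 [ 0.18760759 -0.59834169]
```

arm_command(steps=[{"x": 0.19,"y": -0.6,"z": 0,"yaw": 0},{"x": 0,"y": 0,"z": 1,"yaw": 0},{"x": 0,"y": 0,"z": 1,"yaw": 0},{"x": 0,"y": 0,"z": 1,"yaw": 0},{"x": 0,"y": 0,"z": 0.7,"yaw": 0},{"x": 0,"y": 0,"z": 0.3,"yaw": 0},{"x": 0,"y": 0,"z": 0.25,"yaw": 0},{"x": 0,"y": 0,"z": 0,"yaw": 0}])

```text
time: 3.32
eef_pos: [0.4612, 0.2092, 0.0522]
orientation: [[-0.996, -0.092, 0.001], [-0.092, 0.996, 0.0], [-0.001, 0.0, -1.0]]
wrist_force: [-0.4, -0.7, -1.3]
opening: 0.007
grip_force: 0.0
```

```bash
cat >> h.py <<'E'
def rows(k,r,degs,s=None,p=None):
    s=s or telemetry.sense();R=s["orientation"];p=s["eef_pos"][:2] if p is None else p
    for d in degs:
        q=at(k,r,d);v=(R.T@np.r_[q-p,0])/.05;p=q;print(d,v[:2].round(2))
E
python3 - <<'E'
from h import *
s=state();polar("B",s);rows("B",.042,range(185,140,-5),s)
E
```

```text
t 3.325 eef [0.4612 0.2092 0.0522] F [-0.4 -0.7 -1.3]
r 0.0393 ang -169.6
185 [0.06 0.07]
180 [-0.    0.07]
175 [-0.01  0.07]
170 [-0.02  0.07]
165 [-0.02  0.07]
160 [-0.03  0.07]
155 [-0.03  0.06]
150 [-0.04  0.06]
145 [-0.04  0.06]
```

arm_command(steps=[{"x": 0.06,"y": 0.07,"z": 0.04,"yaw": 0},{"x": 0,"y": 0.07,"z": 0,"yaw": 0},{"x": -0.01,"y": 0.07,"z": 0,"yaw": 0},{"x": -0.02,"y": 0.07,"z": 0,"yaw": 0},{"x": 0,"y": 0,"z": 0,"yaw": 0}])

```text
time: 3.95
eef_pos: [0.4583, 0.2231, 0.0499]
orientation: [[-0.996, -0.093, 0.0], [-0.093, 0.996, 0.0], [-0.0, 0.0, -1.0]]
wrist_force: [-0.1, -0.4, -0.6]
opening: 0.001
grip_force: 0.0
```

arm_command(steps=[{"x": -0.01,"y": 0.04,"z": 0,"yaw": 0},{"x": -0.02,"y": 0.04,"z": 0,"yaw": 0},{"x": 0,"y": 0,"z": 0,"yaw": 0}])

```text
time: 4.32
eef_pos: [0.4594, 0.227, 0.0498]
orientation: [[-0.996, -0.092, 0.0], [-0.092, 0.996, 0.0], [-0.0, 0.0, -1.0]]
wrist_force: [0.6, -0.4, -0.1]
opening: 0.005
grip_force: 0.0
```

Nothing touched yet, so I'll keep going in small rows.

arm_command(steps=[{"x": -0.02,"y": 0.04,"z": 0,"yaw": 0},{"x": -0.02,"y": 0.04,"z": 0,"yaw": 0},{"x": 0,"y": 0,"z": 0,"yaw": 0}])

```text
time: 4.7
eef_pos: [0.4604, 0.2304, 0.0496]
orientation: [[-0.996, -0.093, -0.001], [-0.093, 0.996, -0.001], [0.001, -0.001, -1.0]]
wrist_force: [-0.8, -4.2, 1.5]
opening: 0.001
grip_force: 1.8
```

arm_command(steps=[{"x": -0.02,"y": 0.04,"z": 0,"yaw": 0},{"x": -0.02,"y": 0.03,"z": 0,"yaw": 0},{"x": 0,"y": 0,"z": 0,"yaw": 0}])

```text
time: 5.08
eef_pos: [0.4623, 0.2346, 0.0496]
orientation: [[-0.996, -0.092, -0.001], [-0.092, 0.996, -0.0], [0.001, -0.0, -1.0]]
wrist_force: [-0.8, -4.5, -0.6]
opening: 0.006
grip_force: 1.8
```

The nut gives at about 4.5 N, so B is the left-hand one. Next I'll wind it.

Run:
```python
from h import *
s=state();polar("B",s);rows("B",.042,range(144,144-360,-10),s)
```

```text
t 5.075 eef [0.4623 0.2346 0.0496] F [-0.8 -4.5 -0.6]
r 0.0418 ang 154.0
144 [-0.08  0.12]
134 [-0.11  0.1 ]
124 [-0.12  0.08]
114 [-0.13  0.06]
104 [-0.14  0.03]
94 [-0.15  0.01]
84 [-0.15 -0.02]
74 [-0.14 -0.04]
64 [-0.13 -0.06]
54 [-0.12 -0.09]
44 [-0.1  -0.11]
34 [-0.08 -0.12]
24 [-0.06 -0.13]
14 [-0.03 -0.14]
4 [-0.01 -0.15]
-6 [ 0.02 -0.15]
-16 [ 0.04 -0.14]
-26 [ 0.06 -0.13]
-36 [ 0.09 -0.12]
-46 [ 0.11 -0.1 ]
-56 [ 0.12 -0.08]
-66 [ 0.13 -0.06]
-76 [ 0.14 -0.03]
-86 [ 0.15 -0.01]
-96 [0.15 0.02]
-106 [0.14 0.04]
-116 [0.13 0.06]
-126 [0.12 0.09]
-136 [0.1  0.11]
-146 [0.08 0.12]
-156 [0.06 0.13]
-166 [0.03 0.14]
-176 [0.01 0.15]
-186 [-0.02  0.15]
-196 [-0.04  0.14]
-206 [-0.06  0.13]
```

arm_command(steps=[{"x": -0.08,"y": 0.12,"z": 0,"yaw": 0},{"x": -0.11,"y": 0.1,"z": 0,"yaw": 0},{"x": -0.12,"y": 0.08,"z": 0,"yaw": 0},{"x": -0.13,"y": 0.06,"z": 0,"yaw": 0},{"x": -0.14,"y": 0.03,"z": 0,"yaw": 0},{"x": -0.15,"y": 0.01,"z": 0,"yaw": 0},{"x": -0.15,"y": -0.02,"z": 0,"yaw": 0},{"x": -0.14,"y": -0.04,"z": 0,"yaw": 0}])

```text
time: 6.08
eef_pos: [0.5089, 0.2574, 0.0494]
orientation: [[-0.996, -0.091, -0.006], [-0.091, 0.996, 0.002], [0.006, 0.002, -1.0]]
wrist_force: [-5.6, 0.3, 1.1]
opening: 0.003
grip_force: 2.5
```

Run:
```python
from h import *
s=state();polar("B",s);print(s["moment"].round(2))
```

```text
t 6.075 eef [0.5089 0.2574 0.0494] F [-5.6  0.3  1.1]
r 0.042 ang 77.7
[ 0.05  0.9  -0.12]
```

arm_command(steps=[{"x": -0.13,"y": -0.06,"z": 0,"yaw": 0},{"x": -0.12,"y": -0.09,"z": 0,"yaw": 0},{"x": -0.1,"y": -0.11,"z": 0,"yaw": 0},{"x": -0.08,"y": -0.12,"z": 0,"yaw": 0},{"x": -0.06,"y": -0.13,"z": 0,"yaw": 0},{"x": -0.03,"y": -0.14,"z": 0,"yaw": 0},{"x": -0.01,"y": -0.15,"z": 0,"yaw": 0},{"x": 0.02,"y": -0.15,"z": 0,"yaw": 0}])

```text
time: 7.08
eef_pos: [0.5427, 0.2147, 0.0504]
orientation: [[-0.996, -0.09, 0.003], [-0.09, 0.996, 0.006], [-0.004, 0.006, -1.0]]
wrist_force: [-0.6, 5.3, -0.2]
opening: 0.002
grip_force: 2.1
```

arm_command(steps=[{"x": 0.04,"y": -0.14,"z": 0,"yaw": 0},{"x": 0.06,"y": -0.13,"z": 0,"yaw": 0},{"x": 0.09,"y": -0.12,"z": 0,"yaw": 0},{"x": 0.11,"y": -0.1,"z": 0,"yaw": 0},{"x": 0.12,"y": -0.08,"z": 0,"yaw": 0},{"x": 0.13,"y": -0.06,"z": 0,"yaw": 0},{"x": 0.14,"y": -0.03,"z": 0,"yaw": 0},{"x": 0.15,"y": -0.01,"z": 0,"yaw": 0}])

```text
time: 8.07
eef_pos: [0.5061, 0.1744, 0.0509]
orientation: [[-0.996, -0.092, 0.008], [-0.092, 0.996, 0.001], [-0.008, 0.001, -1.0]]
wrist_force: [5.0, 2.8, 1.8]
opening: -0.001
grip_force: 2.4
```

Run:
```python
from h import *
s=state();polar("B",s);print(s["moment"].round(2))
```

```text
t 8.075 eef [0.5061 0.1744 0.0509] F [5.  2.8 1.8]
r 0.0423 ang -81.6
[ 0.34 -0.91 -0.02]
```

arm_command(steps=[{"x": 0.15,"y": 0.02,"z": 0,"yaw": 0},{"x": 0.14,"y": 0.04,"z": 0,"yaw": 0},{"x": 0.13,"y": 0.06,"z": 0,"yaw": 0},{"x": 0.12,"y": 0.09,"z": 0,"yaw": 0},{"x": 0.1,"y": 0.11,"z": 0,"yaw": 0},{"x": 0.08,"y": 0.12,"z": 0,"yaw": 0},{"x": 0.06,"y": 0.13,"z": 0,"yaw": 0},{"x": 0.03,"y": 0.14,"z": 0,"yaw": 0}])

```text
time: 9.07
eef_pos: [0.4604, 0.2036, 0.0503]
orientation: [[-0.996, -0.094, 0.003], [-0.094, 0.996, -0.004], [-0.002, -0.004, -1.0]]
wrist_force: [2.8, -5.3, 1.1]
opening: -0.001
grip_force: 2.6
```

arm_command(steps=[{"x": 0.01,"y": 0.15,"z": 0,"yaw": 0},{"x": -0.02,"y": 0.15,"z": 0,"yaw": 0},{"x": -0.04,"y": 0.14,"z": 0,"yaw": 0},{"x": -0.06,"y": 0.13,"z": 0,"yaw": 0},{"x": -0.08,"y": 0.12,"z": 0,"yaw": 0},{"x": -0.11,"y": 0.1,"z": 0,"yaw": 0},{"x": -0.12,"y": 0.08,"z": 0,"yaw": 0},{"x": -0.13,"y": 0.06,"z": 0,"yaw": 0}])

```text
time: 10.07
eef_pos: [0.4786, 0.2519, 0.0486]
orientation: [[-0.996, -0.093, -0.008], [-0.093, 0.996, -0.005], [0.008, -0.005, -1.0]]
wrist_force: [-4.3, -4.1, 0.2]
opening: -0.003
grip_force: 2.3
```

Run:
```python
from h import *
s=state();polar("B",s);print(s["moment"].round(2))
```

```text
t 10.075 eef [0.4786 0.2519 0.0486] F [-4.3 -4.1  0.2]
r 0.0415 ang 120.9
[-0.59  0.65 -0.03]
```

arm_command(steps=[{"x": -0.14,"y": 0.03,"z": 0,"yaw": 0},{"x": -0.15,"y": 0.01,"z": 0,"yaw": 0},{"x": -0.15,"y": -0.02,"z": 0,"yaw": 0},{"x": -0.14,"y": -0.04,"z": 0,"yaw": 0},{"x": -0.06,"y": -0.02,"z": 0,"yaw": 0},{"x": -0.06,"y": -0.03,"z": 0,"yaw": 0},{"x": -0.06,"y": -0.03,"z": 0,"yaw": 0}])

```text
time: 10.95
eef_pos: [0.5159, 0.2521, 0.0487]
orientation: [[-0.996, -0.092, -0.009], [-0.092, 0.996, -0.002], [0.01, -0.001, -1.0]]
wrist_force: [-5.9, 1.2, 1.0]
opening: 0.001
grip_force: 2.3
```

Run:
```python
from h import *
s=state();polar("B",s);rows("B",.042,range(56,-40,-4),s)
```

```text
t 10.95 eef [0.5159 0.2521 0.0487] F [-5.9  1.2  1. ]
r 0.0392 ang 65.9
56 [-0.15 -0.03]
52 [-0.04 -0.04]
48 [-0.04 -0.04]
44 [-0.04 -0.04]
40 [-0.04 -0.05]
36 [-0.03 -0.05]
32 [-0.03 -0.05]
28 [-0.02 -0.05]
24 [-0.02 -0.05]
20 [-0.02 -0.06]
16 [-0.01 -0.06]
12 [-0.01 -0.06]
8 [-0.   -0.06]
4 [-0.   -0.06]
0 [ 0.   -0.06]
-4 [ 0.01 -0.06]
-8 [ 0.01 -0.06]
-12 [ 0.02 -0.06]
-16 [ 0.02 -0.06]
-20 [ 0.02 -0.05]
-24 [ 0.03 -0.05]
-28 [ 0.03 -0.05]
-32 [ 0.03 -0.05]
-36 [ 0.04 -0.05]
```

arm_command(steps=[{"x": -0.06,"y": -0.03,"z": 0,"yaw": 0},{"x": -0.05,"y": -0.04,"z": 0,"yaw": 0},{"x": -0.04,"y": -0.04,"z": 0,"yaw": 0},{"x": -0.04,"y": -0.04,"z": 0,"yaw": 0},{"x": 0,"y": 0,"z": 0,"yaw": 0}])

```text
time: 11.58
eef_pos: [0.5282, 0.2461, 0.0491]
orientation: [[-0.996, -0.092, -0.005], [-0.092, 0.996, -0.001], [0.005, -0.0, -1.0]]
wrist_force: [-3.1, 2.0, 0.3]
opening: 0.0
grip_force: 1.7
```

arm_command(steps=[{"x": -0.04,"y": -0.05,"z": 0,"yaw": 0},{"x": -0.03,"y": -0.05,"z": 0,"yaw": 0},{"x": -0.03,"y": -0.05,"z": 0,"yaw": 0}])

```text
time: 11.95
eef_pos: [0.5359, 0.2396, 0.0497]
orientation: [[-0.996, -0.092, -0.001], [-0.092, 0.996, 0.0], [0.001, 0.0, -1.0]]
wrist_force: [-2.9, 3.5, 1.0]
opening: 0.0
grip_force: 1.9
```

arm_command(steps=[{"x": -0.02,"y": -0.05,"z": 0,"yaw": 0},{"x": -0.02,"y": -0.05,"z": 0,"yaw": 0},{"x": -0.02,"y": -0.06,"z": 0,"yaw": 0}])

```text
time: 12.32
eef_pos: [0.5402, 0.2322, 0.0498]
orientation: [[-0.996, -0.092, 0.0], [-0.092, 0.996, 0.001], [-0.0, 0.001, -1.0]]
wrist_force: [-2.8, 4.1, -0.7]
opening: -0.003
grip_force: 2.1
```

arm_command(steps=[{"x": -0.01,"y": -0.06,"z": 0,"yaw": 0},{"x": -0.01,"y": -0.06,"z": 0,"yaw": 0},{"x": 0,"y": -0.06,"z": 0,"yaw": 0}])

```text
time: 12.7
eef_pos: [0.5429, 0.2235, 0.05]
orientation: [[-0.996, -0.092, 0.002], [-0.092, 0.996, 0.002], [-0.002, 0.001, -1.0]]
wrist_force: [-2.7, 5.7, -0.4]
opening: 0.002
grip_force: 2.0
```

Finger angle is about 10° and the nut is still turning.

arm_command(steps=[{"x": 0,"y": -0.06,"z": 0,"yaw": 0},{"x": 0,"y": -0.06,"z": 0,"yaw": 0},{"x": 0,"y": 0,"z": 0,"yaw": 0}])

```text
time: 13.08
eef_pos: [0.5436, 0.217, 0.0501]
orientation: [[-0.996, -0.092, 0.002], [-0.092, 0.996, 0.001], [-0.002, 0.0, -1.0]]
wrist_force: [-2.3, 3.2, -0.5]
opening: 0.001
grip_force: 1.6
```

arm_command(steps=[{"x": 0,"y": -0.06,"z": 0,"yaw": 0},{"x": 0.01,"y": -0.06,"z": 0,"yaw": 0},{"x": 0,"y": 0,"z": 0,"yaw": 0}])

```text
time: 13.45
eef_pos: [0.5433, 0.2142, 0.0502]
orientation: [[-0.996, -0.09, 0.002], [-0.09, 0.996, 0.007], [-0.003, 0.006, -1.0]]
wrist_force: [-0.4, 13.5, -1.2]
opening: 0.004
grip_force: 5.7
```

arm_command(steps=[{"x": 0.01,"y": -0.06,"z": 0,"yaw": 0},{"x": 0.02,"y": -0.05,"z": 0,"yaw": 0},{"x": 0,"y": 0,"z": 0,"yaw": 0}])

```text
time: 13.82
eef_pos: [0.5431, 0.2132, 0.0505]
orientation: [[-0.996, -0.087, 0.004], [-0.087, 0.996, 0.015], [-0.006, 0.014, -1.0]]
wrist_force: [-0.1, 26.8, -2.6]
opening: -0.004
grip_force: 11.5
```

The nut hit its stop at about 1.45 turns with 27 N. I'll back off and go to the crown.

arm_command(steps=[{"x": 0,"y": 0.16,"z": 0,"yaw": 0},{"x": 0,"y": 0.16,"z": 0,"yaw": 0},{"x": 0,"y": 0,"z": -0.15,"yaw": 0},{"x": -0.3,"y": 0,"z": 0,"yaw": 0},{"x": -0.3,"y": 0,"z": 0,"yaw": 0},{"x": -0.15,"y": 0,"z": 0,"yaw": 0},{"x": 0,"y": 0,"z": 0,"yaw": 0},{"x": 0,"y": 0,"z": 0,"yaw": 0}])

```text
time: 14.82
eef_pos: [0.5769, 0.2245, 0.057]
orientation: [[-0.996, -0.092, -0.001], [-0.092, 0.996, -0.0], [0.001, -0.0, -1.0]]
wrist_force: [-0.5, 0.3, 0.4]
opening: 0.001
grip_force: 0.0
```

Run:
```python
from bench import *
from h import *
s=state();d=s["eef_pos"][:2]-np.array(CL["B"][:2]);c,q=np.cos(.093),np.sin(.093);print("board",d@[c,q],d@[-q,c])
a,b=camera("scene"),camera("side")
f=lambda i,x,y:cv2.convertScaleAbs(cv2.resize(i[y:y+120,x:x+120],(400,400),interpolation=cv2.INTER_CUBIC),alpha=1.5)
cv2.imwrite("pics/c3.png",np.hstack([f(a,310,110),f(b,230,125)]))
```

```text
t 14.825 eef [0.5769 0.2245 0.057 ] F [-0.5  0.3  0.4]
board 0.07743041185852244 0.0010445968886361704
```

View pics/c3.png

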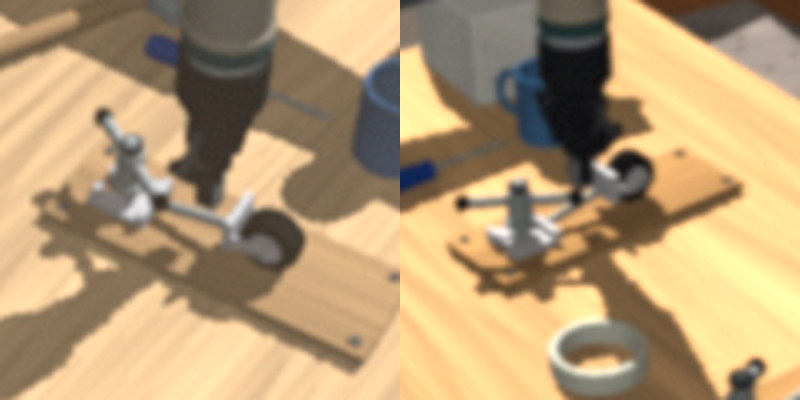

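The nut is up, and the finger tip sits behind the crown over the rod at left crop (208,195). I'll push along the board slowly.

arm_command(steps=[{"x": -0.1,"y": 0,"z": 0,"yaw": 0},{"x": -0.1,"y": 0,"z": 0,"yaw": 0},{"x": -0.1,"y": 0,"z": 0,"yaw": 0},{"x": -0.1,"y": 0,"z": 0,"yaw": 0},{"x": -0.1,"y": 0,"z": 0,"yaw": 0},{"x": 0,"y": 0,"z": 0,"yaw": 0}])

```text
time: 15.68
eef_pos: [0.6034, 0.2271, 0.0572]
orientation: [[-0.996, -0.092, 0.002], [-0.092, 0.996, 0.0], [-0.002, 0.0, -1.0]]
wrist_force: [0.3, 0.3, 0.7]
opening: -0.001
grip_force: 0.1
```

arm_command(steps=[{"x": -0.1,"y": 0,"z": 0,"yaw": 0},{"x": -0.1,"y": 0,"z": 0,"yaw": 0},{"x": -0.1,"y": 0,"z": 0,"yaw": 0},{"x": -0.1,"y": 0,"z": 0,"yaw": 0},{"x": -0.1,"y": 0,"z": 0,"yaw": 0},{"x": -0.1,"y": 0,"z": 0,"yaw": 0}])

```text
time: 16.42
eef_pos: [0.6326, 0.2299, 0.0573]
orientation: [[-0.996, -0.092, 0.0], [-0.092, 0.996, 0.0], [-0.0, 0.0, -1.0]]
wrist_force: [-1.6, -0.3, 0.7]
opening: 0.001
grip_force: 0.8
```

arm_command(steps=[{"x": -0.1,"y": 0,"z": 0,"yaw": 0},{"x": -0.1,"y": 0,"z": 0,"yaw": 0},{"x": -0.1,"y": 0,"z": 0,"yaw": 0},{"x": -0.1,"y": 0,"z": 0,"yaw": 0},{"x": -0.06,"y": 0,"z": 0,"yaw": 0},{"x": 0,"y": 0,"z": 0,"yaw": 0}])

```text
time: 17.18
eef_pos: [0.6558, 0.232, 0.0574]
orientation: [[-0.996, -0.092, 0.001], [-0.092, 0.996, 0.0], [-0.001, 0.0, -1.0]]
wrist_force: [0.3, -0.0, -0.2]
opening: -0.003
grip_force: 0.0
```

arm_command(steps=[{"x": 0.2,"y": 0,"z": 0,"yaw": 0},{"x": 0.1,"y": 0,"z": 0,"yaw": 0},{"x": 0,"y": 0,"z": -1,"yaw": 0},{"x": 0,"y": 0,"z": -1,"yaw": 0},{"x": 1,"y": 0,"z": -1,"yaw": 0},{"x": 1,"y": 0,"z": -0.5,"yaw": 0},{"x": 1,"y": 0,"z": 0,"yaw": 0},{"x": 0,"y": 0,"z": 0,"yaw": 0}])

```text
time: 18.18
eef_pos: [0.4919, 0.2168, 0.2273]
orientation: [[-0.996, -0.094, -0.002], [-0.094, 0.996, -0.0], [0.002, 0.0, -1.0]]
wrist_force: [-0.3, -0.0, 0.0]
opening: -0.002
grip_force: 0.0
```

Run:
```python
from bench import *
from h import *
s=state();m=camera_model("scene");M=camera_model("side")
a,b=camera("scene"),camera("side")
for x in(.055,.085):
    P=world(CL["B"],(x-.027,-.0,.014));print(x,proj(m,P),proj(M,P))
def f(i,x,y):return cv2.convertScaleAbs(cv2.resize(i[y:y+120,x:x+120],(400,400),interpolation=cv2.INTER_CUBIC),alpha=1.5)
cv2.imwrite("pics/c4.png",np.hstack([f(a,310,110),f(b,230,125)]))
```

```text
t 18.175 eef [0.4919 0.2168 0.2273] F [-0.3 -0.   0. ]
0.055 [[356.30887364 172.03343067]] [[272.66036279 193.23927758]]
0.085 [[364.98853919 176.05149031]] [[279.64822841 190.41682157]]
```

View pics/c4.png

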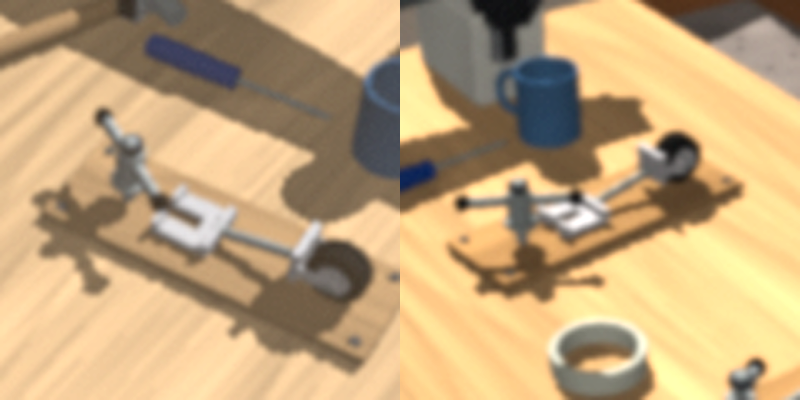

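The leg stands level on its board. The crown went from left crop (240,210) to (308,240), about 65–70 mm, and the foot is well clear of the stud.

```bash
python3 -c "
from bench import robot
print(robot.finish_job())"
```

```text
the job is handed in; nothing more can be done
None
```

I wound the left-hand nut (the clamp on the robot's left, at +y) up to its stop at about 27 N and pushed its leg roughly 65 mm along the board, where it stands level. I never touched the other leg or the bystanders, and handed the job in at about 18 s; no verdict came back.

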